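Put the check weights from the balance back into their cases

ROBOT

A 6-joint arm with a two-finger parallel gripper is mounted at the origin on a cart in front of the work surface, level with it; the furniture and walls round the work are solid. World frame = base frame: x ahead of the robot, y to its left, z up, the work surface at z = 0. Lengths are in m, angles in degrees, forces in N, time in s.
With the tool pointing down it reaches from about 0.3 to 0.75 m from the base axis. Payload 8.5 kg.
Tool frame: the origin (TCP) lies midway between the tips of the shut fingers; the grasp point (between the pads) lies ctrl.hold_point_z behind it (ctrl.hold_point_z is the distance from the TCP to the grasp point, in m); z points along the fingers, y is the line along which they close (so a half turn about z gives the same grasp; the last joint's range is limited). The gripper opens to 88 mm and grips with 3 to 60 N. Pads are 18 mm wide; open, the fingers measure 123 mm over their backs; the gripper's body (75 mm by 187 mm) begins 45 mm behind the grasp point.
Start: joints at [-79.601, 21.807, 74.336, -0, 83.858, -12.336], TCP at [0.213, -0.507, 0.239] pointing down, gripper open.
Joint ranges: [-178.18, 178.18], [-50.72, 133.34], [12.68, 142.11], [-81.47, 261.47], [9.98, 163.14], [-165.26, 165.26]. Speed limits (degrees/s): [136.94, 136.94, 180, 180, 180, 180].

INTERFACE

Orientations are given as [roll, pitch, yaw] about the fixed x, y, z axes, in that order (R = Rz(yaw) Ry(pitch) Rx(roll)).
In Python, from workcell import readout, capture, job_done, ctrl gives the robot as it stands. The module is installed in compiled form; this text tells all that it offers.
- The arm moves only by the tool play_rows, never from a script. Its argument "steps" is a list of rows, each an object of numbers: "x", "y", "z": the shift along the tool's x, y, z in cm; "twist": the turn about the tool's z in rad. A call has 1 to 20 rows; each row is the pose to reach, as a shift and turn from the pose commanded when the call began, along the tool's axes at that moment; what a row does not reach only later rows make up. A row lasts 1/8 s, in which the tool goes at most 62.5 mm and 10.7 degrees, less where a joint would pass 70% of its speed; a pose out of reach is approached as far as the arm can. A call with a gripper value outside its range is refused whole. "claw" is the gripper's target within -1 to 1 (shut at 1, half-way at 0, fully open at -1), set as the call begins (left out, the last holds). The fingers move at their own pace and stop on an object; "force" is the grip in N (left out, the last holds). Time passes only in rows, so rows that repeat a pose let the fingers close. It gives the time, the measured TCP pose, the force, the opening and the grip force at its end, in the units of the state.
- readout.get_state(): the state, without advancing time (a new reading comes with each control period).
- capture(name): name is "scene" or "top" or "wrist"; returns a dict with "image" (420x560x3 uint8, red, green, blue), "z_map" (420x560 float32, m along the optical axis (not along the pixel's ray), 0 where there is no reading), "fx", "fy", "cx", "cy" (pixels), "R" (3x3) and "t" (3): a world point X has camera coordinates R X + t. Camera axes: x right, y down, z forward; pixel columns grow to the right and rows downward; lengths in m; the calibration is good to about 2 mm. A picture is of the moment at which its call begins.
- job_done(): hands the job in; it is judged then, once.
The state is a dict: "clock": time; "joint_positions": joint angles; "dq": joint speeds; "tau": joint torques, N m; "tcp_pos": TCP position; "tool_rot": TCP orientation; "contact_force": force on the tool from outside, world axes, zero at the start; "moment": the same for the moment, N m; "opening": finger opening in m; "finger_force": force on a finger pad.
Only numpy, scipy, OpenCV 4.12 (cv2) and the standard library are available. Lean on these libraries where they do the work, as an engineer would, in place of code of your own. Each camera call takes 0.05 s, during which the arm holds its last target. There are 200 camera calls.

TASK

The balance check is finished and its four steel check weights still stand stacked on the pan. Take the stack apart and put each one back into the case whose well was made for it, standing upright on the felt floor. Lower the weights into the wells, do not drop them, and do not push about or knock over the little cover glass box and the little brown dropper bottle that stand nearby.

Things in the scene. Friction and masses are not known exactly. Their poses are not given: they have to be found in the camera images.
- w50: The smallest steel check weight, 50 g (+-15 %): disc 24 mm across, 18 mm high, on its top a round knob 12 mm across, 12 mm high. The knob of the weight below reaches up into a socket (17 mm wide, 13 mm deep) in its underside: lift it straight up 13 mm to free it. Origin: centre of underside, z up its axis. At the start: top of the stack.
- w100: The second smallest steel check weight, 100 g (+-15 %): disc 31 mm across, 18 mm high, on its top a round knob 12 mm across, 12 mm high. The knob of the weight below reaches up into a socket (17 mm wide, 13 mm deep) in its underside: lift it straight up 13 mm to free it. Origin: centre of underside, z up its axis. At the start: second from the top.
- w200: The second largest steel check weight, 200 g (+-15 %): disc 42 mm across, 19 mm high, on its top a round knob 12 mm across, 12 mm high. The knob of the weight below reaches up into a socket (17 mm wide, 13 mm deep) in its underside: lift it straight up 13 mm to free it. Origin: centre of underside, z up its axis. At the start: third from the top.
- w500: The largest steel check weight, 500 g (+-15 %): disc 61 mm across, 22 mm high, on its top a round knob 12 mm across, 12 mm high. The knob of the weight below reaches up into a socket (17 mm wide, 13 mm deep) in its underside: lift it straight up 13 mm to free it. Origin: centre of underside, z up its axis. At the start: bottom of the stack, on the 98 mm steel pan (48 mm above the bench, its highest part) of a white balance, 120 x 150 mm.
- case50: Case of the smallest weight (24 mm disc), lid off: fixed black block 48 x 48 x 19 mm, in its middle a round well 31 mm wide, 14 mm deep, 2 mm chamfer, grey felt floor. A seated weight's underside is 5 mm above the bench; its knob and the top 4 mm of its disc stand clear of the block. Origin: centre of underside; z up, x and y along its sides.
- case100: Case of the second smallest weight (31 mm disc), lid off: fixed black block 56 x 56 x 19 mm, in its middle a round well 39 mm wide, 14 mm deep, 2 mm chamfer, grey felt floor. A seated weight's underside is 5 mm above the bench; its knob and the top 4 mm of its disc stand clear of the block. Origin: centre of underside; z up, x and y along its sides.
- case200: Case of the second largest weight (42 mm disc), lid off: fixed black block 66 x 66 x 19 mm, in its middle a round well 50 mm wide, 14 mm deep, 2 mm chamfer, grey felt floor. A seated weight's underside is 5 mm above the bench; its knob and the top 5 mm of its disc stand clear of the block. Origin: centre of underside; z up, x and y along its sides.
- case500: Case of the largest weight (61 mm disc), lid off: fixed black block 80 x 80 x 19 mm, in its middle a round well 69 mm wide, 14 mm deep, 2 mm chamfer, grey felt floor. A seated weight's underside is 5 mm above the bench; its knob and the top 8 mm of its disc stand clear of the block. Origin: centre of underside; z up, x and y along its sides.
- coverglass_box: Bystander: little white box of cover glasses, 28 x 28 mm, 18 mm high, loose. Origin: centre of its underside, z up.
- oil_dropper: Bystander: small brown dropper bottle with black top, 26 mm across, 86 mm high, loose. Origin: centre of its underside, z up.
Not all that is in view belongs to the job. What is shaped like the case50 but yellow is not meant.

How it is judged:
By the outcome, as a careful person would: the job done as asked, in the order asked, and still so for the second after the job is handed in, with the robot touching nothing.
It also fails if it takes over 90 s, if anything falls off the work surface, if the arm or the gripper's body presses on something with over 40 N, if the wrist force passes 120 N, or if a joint passes its speed limit or range.

## Working session

There is one attempt and no reset: what is moved stays moved. The work goes in short steps, Python scripts to look and compute and a tool call to move; the robot and the scene stay as the last step left them, time stands still between calls to the robot, and variables do not carry over. Pictures are saved under pics/ and viewed, at most 14 in all, crops included, and the job is handed in when it is done.

Besides the shell and the picture viewer there is one more tool, called after ">>>" by a JSON object that holds its "name" and its "arguments", one argument or row to a line. play_rows: Moves the arm, as the interface text tells. Its arguments: {"type":"object","properties":{"steps":{"type":"array","items":{"type":"object","properties":{"x":{"type":"number"},"y":{"type":"number"},"z":{"type":"number"},"twist":{"type":"number"}}}},"claw":{"type":"number"},"force":{"type":"number"}},"required":["steps"]}

```bash
mkdir -p pics
cat > h.py <<'E'
import numpy as np, cv2
from workcell import readout, capture, job_done, ctrl
def pts(c):
    z=c['z_map'];v,u=np.mgrid[:z.shape[0],:z.shape[1]]
    P=np.stack([(u-c['cx'])/c['fx']*z,(v-c['cy'])/c['fy']*z,z],-1)
    return (P-c['t'])@c['R']
def save(c,n,im=None): cv2.imwrite('pics/'+n,cv2.cvtColor(c['image'] if im is None else im,cv2.COLOR_RGB2BGR))
E
python3 - <<'E'
from h import *
s=readout.get_state();print({k:np.round(v,3) for k,v in s.items()},ctrl.hold_point_z)
for n in('top','scene'):
    c=capture(n);save(c,n+'0.png');np.save(n+'.npy',c,allow_pickle=True);print(n,c['fx'],c['cx'],c['cy'],c['R'].round(3),c['t'])
E
```

```text
{'clock': np.float64(0.0), 'joint_positions': array([-7.9602e+01,  2.1841e+01,  7.4384e+01, -1.0000e-03,  8.3859e+01,
       -1.2337e+01]), 'dq': array([0.02 , 0.106, 0.051, 0.05 , 0.041, 0.086]), 'tau': array([-1.0000e-03, -4.3793e+01, -2.2455e+01,  7.1000e-02,  3.5000e-02,
       -0.0000e+00]), 'tcp_pos': array([ 0.212, -0.507,  0.238]), 'tool_rot': array([-1.79918e+02, -1.70000e-02,  2.27350e+01]), 'contact_force': array([ 0.016,  0.157, -0.852]), 'moment': array([ 0.01 , -0.043, -0.044]), 'finger_force': np.float64(0.0), 'opening': np.float64(0.088)} 0.0187
top 478.2416730211583 271.28200738447185 206.87877038269846 [[ 0.024 -1.     0.018]
 [-0.994 -0.026 -0.105]
 [ 0.105 -0.015 -0.994]] [0.14006144 0.52200271 1.3218742 ]
scene 435.48689283971135 274.4241215506599 211.90834263580444 [[-0.818 -0.576  0.003]
 [-0.373  0.526 -0.764]
 [ 0.439 -0.626 -0.645]] [0.49528468 0.16755189 0.86626834]
```

View pics/top0.png

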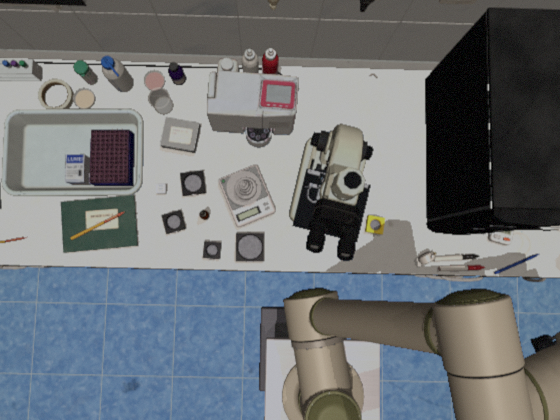

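View pics/scene0.png

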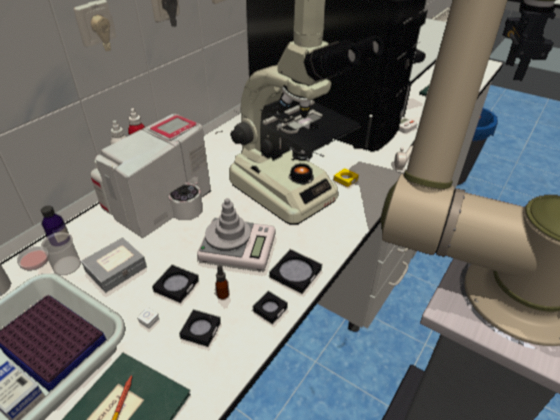

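The top view shows the stack at px (245,188) and black cases at (250,247), (193,183), (174,222) and (213,250). The yellow decoy is at (375,225), the dropper at (204,214) and the white box at (162,188). The microscope is to the right of the stack and an analyser is behind it.

```bash
cat > m.py <<'E'
from h import *
c=np.load('top.npy',allow_pickle=True).item();P=pts(c)
def ray(c,u,v,z):
    d=c['R'].T@np.array([(u-c['cx'])/c['fx'],(v-c['cy'])/c['fy'],1]);o=-c['R'].T@c['t'];return o+d*(z-o[2])/d[2]
c['R']=np.array(c['R'])
hsv=cv2.cvtColor(c['image'],cv2.COLOR_RGB2HSV)
for n,(u,v) in dict(A=(250,247),B=(193,183),C=(174,222),D=(213,250)).items():
    m=np.zeros(hsv.shape[:2],np.uint8);r=19;s=np.s_[v-r:v+r,u-r:u+r]
    m[s]=(hsv[s][...,2]<75)*255
    cs=max(cv2.findContours(m,0,2)[0],key=cv2.contourArea)
    q=np.array([ray(c,*p[0],.019)[:2] for p in cs],np.float32)
    b=cv2.minAreaRect(q);print(n,np.round(b[0],4),np.round(b[1],4),round(b[2],1))
s=np.s_[160:230,215:280]
for lo,hi in((.125,.14),(.105,.122),(.085,.1),(.055,.08)):
    k=P[s].reshape(-1,3);k=k[(k[:,2]>lo)&(k[:,2]<hi)];print(lo,len(k),k.mean(0).round(4) if len(k) else'')
k=P[s].reshape(-1,3);print(np.histogram(k[:,2],bins=np.arange(-.01,.17,.01)))
for n,(u,v) in dict(drop=(204,214),box=(162,188)).items():
    k=P[v-10:v+10,u-10:u+10].reshape(-1,3);k=k[k[:,2]>.012];print(n,k.mean(0).round(3),k.max(0).round(3))
# obstacles map
k=P.reshape(-1,3);k=k[(k[:,2]>.06)&(k[:,0]>.2)&(k[:,0]<.8)&(k[:,1]>-.2)&(k[:,1]<.5)]
for x in np.arange(.3,.75,.03):print(round(x,2),' '.join('%3d'%(1000*max([0,*k[(abs(k[:,0]-x)<.015)&(abs(k[:,1]-y)<.015),2]])) for y in np.arange(.39,-.2,-.03)))
E
python3 m.py
python3 - <<'E'
from h import *
c=np.load('top.npy',allow_pickle=True).item();save(c,'crop.png',cv2.resize(c['image'][160:275,150:290],None,fx=5,fy=5,interpolation=2))
E
```

```text
A [0.4059 0.2115] [0.0756 0.0759] 1.4
B [0.5825 0.3781] [0.0652 0.0646] 9.2
C [0.4706 0.4275] [0.0549 0.0553] 17.6
D [0.394  0.3168] [0.0451 0.0449] 86.5
0.125 30 [0.5642 0.228  0.1318]
0.105 42 [0.5619 0.2273 0.1125]
0.085 73 [0.5639 0.2248 0.0892]
0.055 202 [0.5614 0.2244 0.0693]
(array([1203, 1099,   11,  328,  905,  470,  128,  105,   89,   56,   27,
         34,   10,   46,   16,    1,    0]), array([-0.01,  0.  ,  0.01,  0.02,  0.03,  0.04,  0.05,  0.06,  0.07,
        0.08,  0.09,  0.1 ,  0.11,  0.12,  0.13,  0.14,  0.15,  0.16]))
drop [0.489 0.336 0.072] [0.504 0.354 1.367]
box [0.556 0.451 0.096] [0.58  0.482 1.367]
0.3   0   0   0   0   0   0   0   0   0   0 174 200 205 333 432 524 670 686 688 684
0.33   0   0   0   0   0   0   0   0   0   0   0   0   0   0   0   0 651 685 687 683
0.36   0   0   0   0   0   0   0   0   0   0   0   0   0 405   0   0   0   0   0   0
0.39   0   0   0   0   0   0   0 1366   0   0 432 434 435 436   0   0   0   0   0   0
0.42   0   0   0   0   0   0   0   0   0   0 433 436 424 431 406 232   0   0   0   0
0.45   0   0   0   0   0   0   0   0   0 2
[... 191 characters left out ...]
8 233   0   0   0   0
0.54   0   0   0   0   0 116 117   0   0   0 233 380 502 500 479 238 233   0   0   0
0.57   0   0   0   0   0 140 136   0   0   0 230 273 393 375 327 237 230   0   0   0
0.6   0   0   0   0   0  88  75   0   0   0  60 240 328 328 328   0   0   0   0   0
0.63   0   0   0   0   0   0   0   0   0   0   0  92 321 325 322 306 179   0   0   0
0.66   0   0   0   0   0   0   0   0   0   0   0 173 304 315 309 301 186   0   0   0
0.69   0   0   0   0   0   0  65  66   0   0   0 178 186 290 284 276 175   0   0   0
0.72   0   0   0 158 180 185 192 195 193 194   0  62 158 223   0   0   0   0   0   0
0.75   0   0 186 187 192 191 194 199 200 199 194   0   0   0   0   0   0   0   0   0
```

View pics/crop.png

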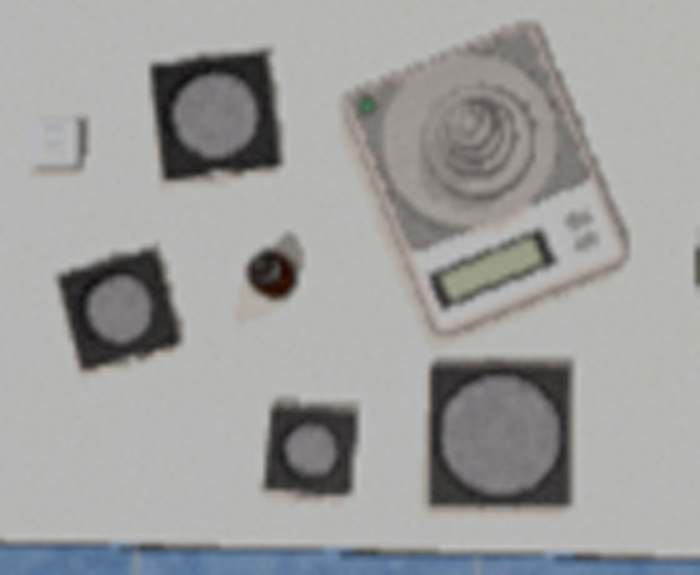

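Chosen by size: (250,247) is case500, (193,183) is case200, (174,222) is case100 and (213,250) is case50. The yellow one at (375,225) is the decoy. In the crop the black blocks and their grey wells match the description. I'll swing in front of the microscope first.

>>> {"name": "play_rows", "arguments": {
  "steps": [
    {"x": 4,"y": -5,"z": -3,"twist": 0.1},
    {"x": 8,"y": -10,"z": -5,"twist": 0.2},
    {"x": 11.2,"y": -14.5,"z": -6.2,"twist": 0.3},
    {"x": 14,"y": -20,"z": -6.2,"twist": 0.397},
    {"x": 17,"y": -25,"z": -6.2,"twist": 0.397},
    {"x": 20,"y": -30.3,"z": -6.2,"twist": 0.397},
    {"x": 20,"y": -30.3,"z": -6.2,"twist": 0.397},
    {"x": 20,"y": -30.3,"z": -6.2,"twist": 0.397}
  ],
  "claw": 0.3,
  "force": 30
}}

```text
clock: 1.1
tcp_pos: [0.28, -0.1508, 0.3008]
tool_rot: [180.0, -0.0, 0.0]
contact_force: [-0.4, 0.1, 0.7]
opening: 0.0309
finger_force: 0.0
```

```bash
python3 -c "
from h import *
s=readout.get_state();print(s['joint_positions'],s['tcp_pos'],s['tool_rot'],s['opening'],s['contact_force'])"
```

```text
[-4.99789807e+01 -5.55251365e+00  9.73272038e+01 -1.31449335e-02
  8.82041218e+01  4.00013142e+01] [ 0.28000758 -0.15082302  0.30079131] [ 1.79975324e+02 -3.55520746e-03  2.01153903e-02] 0.030930900177793562 [-0.35339129  0.07512459  0.67288285]
```

>>> {"name": "play_rows", "arguments": {
  "steps": [
    {"y": -4},
    {"y": -8},
    {"y": -12},
    {"y": -16},
    {"y": -20},
    {"y": -24},
    {"x": 0.5,"y": -28},
    {"x": 1,"y": -32},
    {"x": 2,"y": -36},
    {"x": 4,"y": -40,"z": -2},
    {"x": 8,"y": -42,"z": -5},
    {"x": 12,"y": -43,"z": -9},
    {"x": 14,"y": -43,"z": -10},
    {"x": 14,"y": -43,"z": -10},
    {"x": 14,"y": -43,"z": -10}
  ]
}}

```text
invalid input
```

```bash
python3 -c "
from h import *
c=capture('wrist');save(c,'w1.png');np.save('w1.npy',c,allow_pickle=True);s=readout.get_state();print(s['joint_positions'],s['tcp_pos'],s['tool_rot'],c['R'].round(3),-c['R'].T@c['t'])"
```

```text
[-5.00472027e+01 -5.51181703e+00  9.73133282e+01 -1.13081776e-02
  8.82083047e+01  4.00097852e+01] [ 0.27995664 -0.15129766  0.30066545] [-1.79999748e+02  1.49678513e-02 -5.66333252e-02] [[ 0.001 -1.     0.001]
 [-0.961 -0.001  0.276]
 [-0.276 -0.001 -0.961]] [ 0.35184769 -0.1503612   0.44648218]
```

View pics/w1.png

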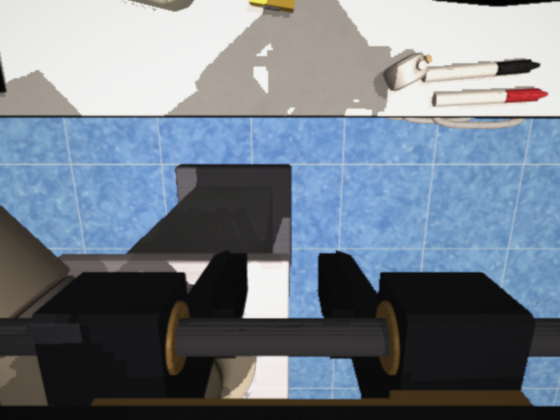

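The wrist camera sits 72 mm ahead of the tool, so I'll pass higher to clear the eyepieces.

>>> {"name": "play_rows", "arguments": {
  "steps": [
    {"x": 0,"y": 0,"z": -4,"twist": 0},
    {"x": 0,"y": 0,"z": -8,"twist": 0},
    {"x": 0,"y": -4,"z": -12,"twist": 0},
    {"x": 0,"y": -8,"z": -12,"twist": 0},
    {"x": 0,"y": -12,"z": -12,"twist": 0},
    {"x": 0,"y": -16,"z": -12,"twist": 0},
    {"x": 0,"y": -20,"z": -12,"twist": 0},
    {"x": 0,"y": -24,"z": -12,"twist": 0},
    {"x": 0,"y": -28,"z": -12,"twist": 0},
    {"x": 1,"y": -32,"z": -12,"twist": 0},
    {"x": 2,"y": -36,"z": -12,"twist": 0},
    {"x": 4,"y": -40,"z": -12,"twist": 0},
    {"x": 8,"y": -43,"z": -12,"twist": 0},
    {"x": 12,"y": -45,"z": -12,"twist": 0},
    {"x": 14,"y": -45,"z": -12,"twist": 0},
    {"x": 14,"y": -45,"z": -12,"twist": 0},
    {"x": 14,"y": -45,"z": -12,"twist": 0}
  ]
}}

```text
clock: 3.28
tcp_pos: [0.4201, 0.2988, 0.4207]
tool_rot: [180.0, 0.0, -0.1]
contact_force: [-0.0, 0.2, -0.4]
opening: 0.0308
finger_force: 0.0
```

```bash
python3 -c "
from h import *
c=capture('wrist');save(c,'w2.png');np.save('w2.npy',c,allow_pickle=True);s=readout.get_state();print(s['joint_positions'],s['tcp_pos'],s['tool_rot'],c['R'].round(3),-c['R'].T@c['t'])"
```

```text
[2.22805152e+01 1.47403349e+01 5.55049890e+01 2.53624323e-03
 1.09728395e+02 1.12337453e+02] [0.41972821 0.29896815 0.4210793 ] [-1.79987804e+02 -2.34015049e-02 -5.60837924e-02] [[-0.001 -1.     0.   ]
 [-0.961  0.001  0.276]
 [-0.276  0.    -0.961]] [0.49198294 0.29910912 0.56640807]
```

View pics/w2.png

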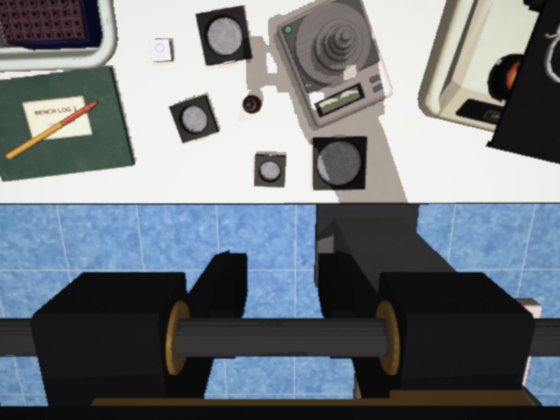

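The wrist view shows all four cases, at px (340,162), (225,35), (194,118) and (270,170). The stack knob is near (343,33), the dropper at (252,103) and the box at (161,48).

```bash
cat >> h.py <<'E'
def ray(c,u,v,z):
    d=c['R'].T@np.array([(u-c['cx'])/c['fx'],(v-c['cy'])/c['fy'],1]);o=-c['R'].T@c['t'];return o+d*(z-o[2])/d[2]
E
python3 - <<'E'
from h import *
c=np.load('w2.npy',allow_pickle=True).item();P=pts(c)
hsv=cv2.cvtColor(c['image'],cv2.COLOR_RGB2HSV)
for n,(u,v) in dict(A500=(340,162),B200=(224,36),C100=(194,118),D50=(270,170)).items():
    m=np.zeros(hsv.shape[:2],np.uint8);r=33;s=np.s_[max(v-r,0):v+r,u-r:u+r]
    m[s]=(hsv[s][...,2]<60)*255
    cn=cv2.findContours(m,cv2.RETR_CCOMP,2)
    cs=max(cn[0],key=cv2.contourArea)
    q=np.array([ray(c,*p[0],.019)[:2] for p in cs],np.float32)
    b=cv2.minAreaRect(q);print(n,np.round(b[0],4),np.round(b[1],4),round(b[2],1),end=' ')
    holes=[k for k,h in zip(cn[0],cn[1][0]) if h[3]>=0]
    if holes:
        q=np.array([ray(c,*p[0],.018)[:2] for p in max(holes,key=cv2.contourArea)],np.float32)
        print(np.round(cv2.minEnclosingCircle(q),4) if 0 else (np.round(cv2.fitEllipse(q)[0],4),np.round(cv2.fitEllipse(q)[1],4)))
k=P[0:80,280:400].reshape(-1,3)
for lo,hi in((.133,.145),(.121,.13),(.104,.112),(.086,.095),(.066,.075),(.045,.052)):
    j=k[(k[:,2]>lo)&(k[:,2]<hi)];print(lo,len(j),j.mean(0).round(4) if len(j) else '',((j.max(0)+j.min(0))/2).round(4),np.ptp(j,0).round(3))
for n,(u,v) in dict(drop=(252,103),box=(161,48)).items():
    j=P[v-12:v+12,u-12:u+12].reshape(-1,3);j=j[(j[:,2]>.013)&(j[:,2]<.1)];print(n,j.mean(0).round(3),j.max(0).round(3))
save(c,'crop2.png',cv2.resize(c['image'][0:90,280:400],None,fx=6,fy=6,interpolation=2))
E
```

```text
A500 [0.4054 0.2133] [0.0795 0.0788] 1.2 (array([0.4057, 0.2149]), array([0.0662, 0.0674]))
B200 [0.5821 0.3792] [0.0661 0.064 ] 9.2 (array([0.5822, 0.3787]), array([0.0493, 0.0504]))
C100 [0.4722 0.4282] [0.0514 0.0554] 16.9 (array([0.4712, 0.4278]), array([0.0383, 0.0405]))
D50 [0.3861 0.3207] [0.0347 0.0194] 73.8 0.133 103 [0.5639 0.2299 0.1364] [0.5644 0.2298 0.1366] [0.011 0.011 0.006]
0.121 279 [0.5631 0.2306 0.1245] [0.5639 0.2295 0.1241] [0.023 0.024 0.006]
0.104 174 [0.5584 0.2316 0.1066] [0.5636 0.2287 0.1077] [0.03  0.03  0.007]
0.086 360 [0.5616 0.2314 0.0887] [0.5645 0.2283 0.0904] [0.041 0.041 0.009]
0.066 921 [0.5616 0.2292 0.0697] [0.5642 0.2273 0.0705] [0.061 0.061 0.009]
0.045 2587 [0.5717 0.2383 0.0479] [0.5704 0.2325 0.0485] [0.092 0.097 0.007]
drop [0.492 0.34  0.055] [0.504 0.356 0.087]
box [0.566 0.469 0.018] [0.579 0.484 0.021]
```

View pics/crop2.png

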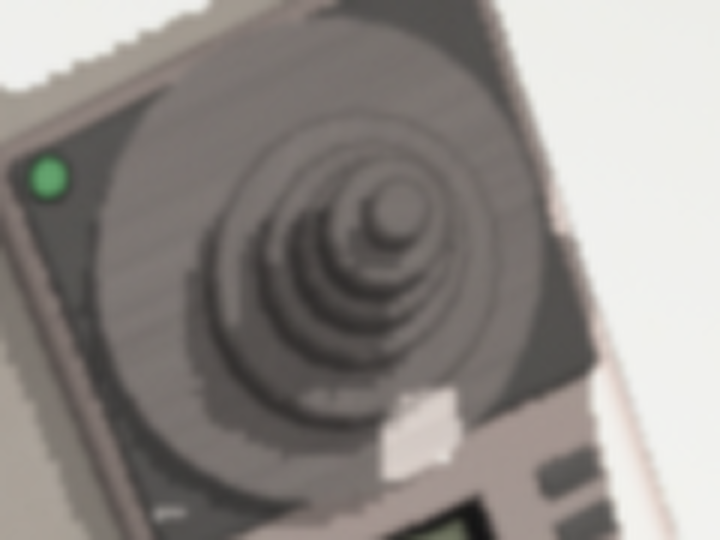

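Stack axis is about (0.564, 0.229), leaning very slightly. I'll hover above it with the gripper's long side along x.

>>> {"name": "play_rows", "arguments": {
  "steps": [
    {"x": 2,"y": 0,"z": 2,"twist": -0.17},
    {"x": 4,"y": 0,"z": 4,"twist": -0.34},
    {"x": 6,"y": 0,"z": 6,"twist": -0.51},
    {"x": 8,"y": 0,"z": 8,"twist": -0.68},
    {"x": 10,"y": 0,"z": 10,"twist": -0.85},
    {"x": 12,"y": 1,"z": 12,"twist": -1.02},
    {"x": 13,"y": 2,"z": 13,"twist": -1.19},
    {"x": 14,"y": 4,"z": 15,"twist": -1.36},
    {"x": 14.4,"y": 6,"z": 16,"twist": -1.53},
    {"x": 14.4,"y": 7,"z": 17,"twist": -1.571},
    {"x": 14.4,"y": 7,"z": 17,"twist": -1.571},
    {"x": 14.4,"y": 7,"z": 17,"twist": -1.571}
  ]
}}

```text
clock: 4.82
tcp_pos: [0.5638, 0.2299, 0.2517]
tool_rot: [179.9, -0.0, 90.0]
contact_force: [-0.5, 0.1, 0.1]
opening: 0.0311
finger_force: 0.0
```

Run:
```python
from h import *
s=readout.get_state();print(s['joint_positions'].round(1),s['tcp_pos'],s['tool_rot'])
c=capture('wrist');P=pts(c);save(c,'w3.png')
k=P.reshape(-1,3);k=k[(abs(k[:,0]-.564)<.05)&(abs(k[:,1]-.229)<.05)]
for lo,hi in((.133,.142),(.121,.13),(.104,.112),(.086,.095),(.066,.075)):
    j=k[(k[:,2]>lo)&(k[:,2]<hi)];print(lo,len(j),((j.max(0)+j.min(0))/2).round(4),np.ptp(j,0).round(3)) if len(j) else 0
c=np.load('w2.npy',allow_pickle=True).item();im=c['image'][145:195,240:300]
g=cv2.cvtColor(im,cv2.COLOR_RGB2GRAY);m=((g<75)*255).astype(np.uint8);m[:4]=0;m[-4:]=0
m=cv2.morphologyEx(m,cv2.MORPH_CLOSE,np.ones((3,3)))
cs=max(cv2.findContours(m,0,2)[0],key=cv2.contourArea)
b=cv2.minAreaRect(np.array([ray(c,p[0][0]+240,p[0][1]+145,.019)[:2] for p in cs],np.float32));print('D',b)
```

```text
[11.  27.4 63.   0.  89.5 11.1] [0.56383833 0.22986043 0.25167891] [ 1.79925566e+02 -2.35433194e-02  8.99651180e+01]
0.133 197 [0.5644 0.2297 0.1359] [0.011 0.012 0.005]
0.121 493 [0.5644 0.2296 0.124 ] [0.023 0.024 0.006]
0.104 298 [0.564  0.2311 0.108 ] [0.03  0.026 0.008]
0.086 584 [0.5644 0.2289 0.0905] [0.041 0.04  0.009]
0.066 1484 [0.5643 0.2275 0.0705] [0.06  0.061 0.009]
D ((0.39696863293647766, 0.3185831308364868), (0.042285315692424774, 0.044610511511564255), 86.93147277832031)
```

View pics/w3.png

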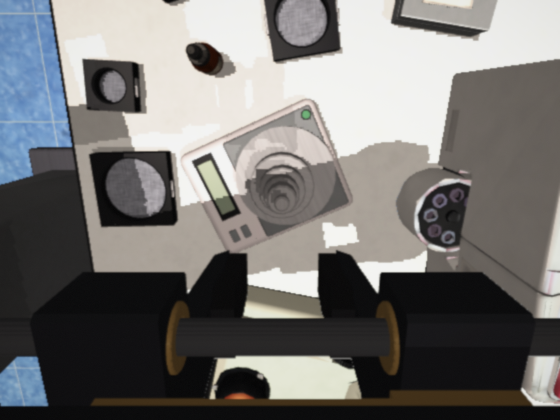

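>>> {"name": "play_rows", "arguments": {
  "steps": [
    {"x": 0,"y": 0,"z": 4,"twist": 0},
    {"x": 0,"y": 0,"z": 8,"twist": 0},
    {"x": 0,"y": 0,"z": 10.5,"twist": 0},
    {"x": 0,"y": 0,"z": 11.5,"twist": 0},
    {"x": 0,"y": 0,"z": 12.4,"twist": 0},
    {"x": 0,"y": 0,"z": 12.4,"twist": 0},
    {"x": 0,"y": 0,"z": 12.4,"twist": 0}
  ]
}}

```text
clock: 5.75
tcp_pos: [0.5643, 0.2295, 0.1276]
tool_rot: [179.9, -0.0, 90.0]
contact_force: [1.0, 0.4, -0.7]
opening: 0.031
finger_force: 0.0
```

>>> {"name": "play_rows", "arguments": {
  "steps": [
    {"x": 0,"y": 0,"z": 0,"twist": 0},
    {"x": 0,"y": 0,"z": 0,"twist": 0},
    {"x": 0,"y": 0,"z": 0,"twist": 0},
    {"x": 0,"y": 0,"z": 0,"twist": 0},
    {"x": 0,"y": 0,"z": 0,"twist": 0}
  ],
  "claw": 1,
  "force": 25
}}

```text
clock: 6.38
tcp_pos: [0.5641, 0.2295, 0.1269]
tool_rot: [180.0, -0.0, 90.0]
contact_force: [-0.0, 0.6, 2.7]
opening: 0.0108
finger_force: 25.0
```

Run:
```python
from h import *
c=np.load('w2.npy',allow_pickle=True).item();k=pts(c).reshape(-1,3)
for n,x,y,w in(('A',.4056,.2133,.08),('B',.5822,.3788,.066),('C',.471,.428,.056),('D',.395,.318,.048)):
    j=k[(np.abs(k[:,0]-x)<.045)&(np.abs(k[:,1]-y)<.045)&(k[:,2]>.014)&(k[:,2]<.024)][:,:2]
    j=j[np.hypot(*(j-[x,y]).T)<w*.75]
    b=cv2.minAreaRect(j.astype(np.float32));print(n,len(j),np.round(b[0],4),np.round(b[1],4))
```

```text
A 1250 [0.4048 0.2121] [0.0831 0.0805]
B 1461 [0.5831 0.3799] [0.0705 0.0663]
C 989 [0.4707 0.4298] [0.0603 0.0566]
D 710 [0.3939 0.3185] [0.048  0.0519]
```

>>> {"name": "play_rows", "arguments": {
  "steps": [
    {"x": 0,"y": 0,"z": -0.5,"twist": 0},
    {"x": 0,"y": 0,"z": -1.2,"twist": 0},
    {"x": 0,"y": 0,"z": -2,"twist": 0},
    {"x": 0,"y": 0,"z": -4,"twist": 0},
    {"x": 0,"y": 0,"z": -7,"twist": 0},
    {"x": 0,"y": 0,"z": -10,"twist": 0},
    {"x": 0,"y": 0,"z": -10,"twist": 0}
  ]
}}

```text
clock: 7.25
tcp_pos: [0.5647, 0.2296, 0.2291]
tool_rot: [179.7, -0.1, 90.0]
contact_force: [-0.3, -0.3, -1.3]
opening: 0.0106
finger_force: 25.0
```

Run:
```python
from h import *
c=capture('wrist');P=pts(c);save(c,'w4.png',cv2.resize(c['image'][180:400,170:390],None,fx=2,fy=2));save(c,'w4f.png')
k=P.reshape(-1,3)
j=k[(abs(k[:,0]-.564)<.013)&(abs(k[:,1]-.229)<.016)&(k[:,2]<.26)&(k[:,2]>.16)]
print(len(j),np.histogram(j[:,2],bins=12))
k=k[(abs(k[:,0]-.564)<.05)&(abs(k[:,1]-.229)<.05)]
for lo,hi in((.115,.123),(.104,.112),(.086,.095),(.066,.075)):
    j=k[(k[:,2]>lo)&(k[:,2]<hi)];print(lo,len(j),((j.max(0)+j.min(0))/2).round(4),np.ptp(j,0).round(3)) if len(j) else 0
```

```text
3497 (array([106, 140, 149, 188, 540, 215, 515, 479, 262, 398, 286, 219]), array([0.20877322, 0.21304207, 0.21731092, 0.22157978, 0.22584863,
       0.23011748, 0.23438633, 0.23865519, 0.24292404, 0.24719289,
       0.25146174, 0.2557306 , 0.25999945]))
0.115 207 [0.5641 0.229  0.1178] [0.011 0.012 0.006]
0.104 976 [0.5637 0.2288 0.1065] [0.029 0.031 0.005]
0.086 677 [0.5645 0.2283 0.0905] [0.041 0.041 0.009]
0.066 1671 [0.5641 0.2276 0.0706] [0.06  0.06  0.009]
```

View pics/w4.png

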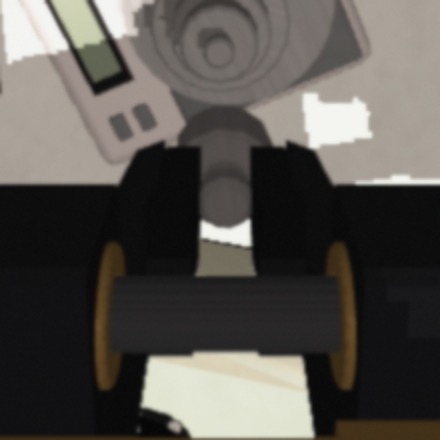

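w50 is held upright and the rest of the stack is undisturbed. I'll carry it to case50.

>>> {"name": "play_rows", "arguments": {
  "steps": [
    {"x": 1,"y": -1.5,"z": 0,"twist": 0.15},
    {"x": 2,"y": -3.5,"z": 0,"twist": 0.32},
    {"x": 3,"y": -5.5,"z": 0,"twist": 0.49},
    {"x": 4,"y": -7.5,"z": 0,"twist": 0.66},
    {"x": 5,"y": -9.5,"z": 0,"twist": 0.83},
    {"x": 6,"y": -11.5,"z": 0,"twist": 1.0},
    {"x": 7,"y": -13.5,"z": 0,"twist": 1.17},
    {"x": 8,"y": -15.5,"z": 1,"twist": 1.34},
    {"x": 8.8,"y": -17,"z": 3,"twist": 1.5},
    {"x": 8.8,"y": -17,"z": 6,"twist": 1.571},
    {"x": 8.8,"y": -17,"z": 10,"twist": 1.571},
    {"x": 8.8,"y": -17,"z": 14,"twist": 1.571},
    {"x": 8.8,"y": -17,"z": 15,"twist": 1.571},
    {"x": 8.8,"y": -17,"z": 15,"twist": 1.571},
    {"x": 8.8,"y": -17,"z": 15,"twist": 1.571}
  ]
}}

```text
clock: 9.18
tcp_pos: [0.3946, 0.3177, 0.0779]
tool_rot: [-179.9, -0.1, -0.0]
contact_force: [-0.2, -0.3, -0.8]
opening: 0.0104
finger_force: 25.0
```

```bash
cat > chk.py <<'E'
from h import *
import sys
n,x,y,w=sys.argv[1],*map(float,sys.argv[2:5])
s=readout.get_state();print(s['tcp_pos'],s['tool_rot'])
for cam in('wrist','scene'):
    c=capture(cam);save(c,n+cam+'.png');k=pts(c).reshape(-1,3)
    j=k[(k[:,2]>.012)&(k[:,2]<.026)][:,:2];j=j[np.hypot(*(j-[x,y]).T)<w*.75]
    if len(j)>30:
        b=cv2.minAreaRect(j.astype(np.float32));print(cam,'case',len(j),np.round(b[0],4),np.round(b[1],4))
    t=s['tcp_pos'];j=k[(np.hypot(*(k[:,:2]-t[:2]).T)<w*.6)&(k[:,2]<t[2]-.0)&(k[:,2]>t[2]-.018)]
    if len(j)>30: print(cam,'weight',len(j),j.min(0).round(4),j.max(0).round(4))
E
python3 chk.py d .394 .3178 .048
```

```text
[0.39457154 0.31772985 0.07790696] [-1.79945486e+02 -1.11799745e-01 -1.37853918e-02]
wrist case 3154 [0.399  0.3184] [0.0483 0.0417]
wrist weight 1038 [0.3841 0.3047 0.06  ] [0.4076 0.3316 0.0779]
scene case 444 [0.3907 0.3183] [0.0507 0.0504]
scene weight 83 [0.3816 0.3124 0.0605] [0.4014 0.33   0.0779]
```

```bash
python3 -c "
import cv2
a=cv2.imread('pics/dwrist.png')[100:380,160:440];b=cv2.imread('pics/dscene.png')[200:340,200:340]
cv2.imwrite('pics/d.png',cv2.hconcat([cv2.resize(a,(400,400)),cv2.resize(b,(400,400))]))"
```

```text
(no output)
```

View pics/d.png

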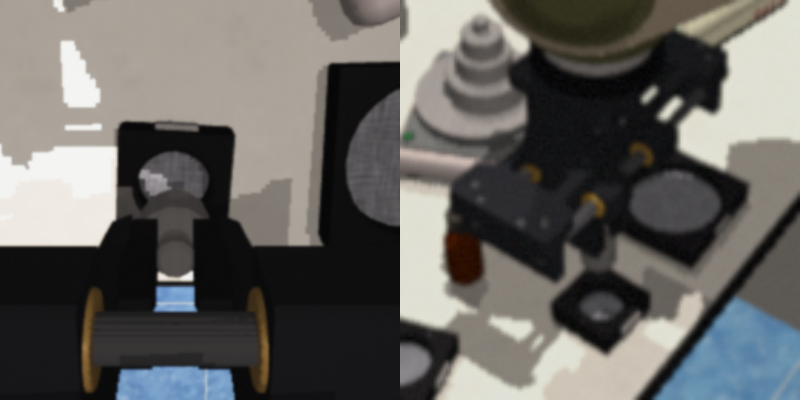

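The wrist view has w50 centred over case50's well, and both cameras agree within 1–2 mm. Lowering.

>>> {"name": "play_rows", "arguments": {
  "steps": [
    {"x": 0,"y": 0,"z": 1.5,"twist": 0},
    {"x": 0,"y": 0,"z": 2.5,"twist": 0},
    {"x": 0,"y": 0,"z": 3.2,"twist": 0},
    {"x": 0,"y": 0,"z": 3.9,"twist": 0},
    {"x": 0,"y": 0,"z": 4.5,"twist": 0},
    {"x": 0,"y": 0,"z": 4.9,"twist": 0},
    {"x": 0,"y": 0,"z": 5.2,"twist": 0},
    {"x": 0,"y": 0,"z": 5.2,"twist": 0}
  ]
}}

```text
clock: 10.28
tcp_pos: [0.3941, 0.3176, 0.0249]
tool_rot: [-180.0, -0.0, -0.0]
contact_force: [-0.8, -0.5, 0.8]
opening: 0.0107
finger_force: 25.0
```

>>> {"name": "play_rows", "arguments": {
  "steps": [
    {"x": 0,"y": 0,"z": 0.1,"twist": 0},
    {"x": 0,"y": 0,"z": 0.1,"twist": 0}
  ]
}}

```text
clock: 10.52
tcp_pos: [0.3942, 0.3177, 0.0247]
tool_rot: [-180.0, -0.1, -0.0]
contact_force: [-2.2, -0.5, 10.6]
opening: 0.0105
finger_force: 25.0
```

>>> {"name": "play_rows", "arguments": {
  "steps": [
    {"x": 0,"y": 0,"z": 0,"twist": 0},
    {"x": 0,"y": 0,"z": 0,"twist": 0},
    {"x": 0,"y": 0,"z": 0,"twist": 0},
    {"x": 0,"y": 0,"z": -1,"twist": 0},
    {"x": 0,"y": 0,"z": -2,"twist": 0},
    {"x": 0,"y": 0,"z": -5,"twist": 0},
    {"x": 0,"y": 0,"z": -9,"twist": 0},
    {"x": 0,"y": 0,"z": -13,"twist": 0},
    {"x": 1,"y": 0,"z": -17,"twist": -0.17},
    {"x": 3,"y": 1,"z": -20,"twist": -0.34},
    {"x": 5,"y": 2,"z": -20,"twist": -0.51},
    {"x": 7,"y": 3,"z": -20,"twist": -0.68},
    {"x": 9,"y": 4,"z": -20,"twist": -0.85},
    {"x": 11,"y": 5,"z": -20,"twist": -1.02},
    {"x": 13,"y": 6,"z": -20,"twist": -1.19},
    {"x": 15,"y": 7,"z": -20,"twist": -1.36},
    {"x": 17,"y": 8.9,"z": -20,"twist": -1.53},
    {"x": 17,"y": 8.9,"z": -18,"twist": -1.571},
    {"x": 17,"y": 8.9,"z": -16,"twist": -1.571},
    {"x": 17,"y": 8.9,"z": -16,"twist": -1.571}
  ],
  "claw": 0.4
}}

```text
clock: 13.02
tcp_pos: [0.5633, 0.2282, 0.1832]
tool_rot: [-179.9, 0.0, 90.0]
contact_force: [0.8, 0.2, 0.5]
opening: 0.0266
finger_force: 0.0
```

```bash
cat > st.py <<'E'
from h import *
s=readout.get_state();print(s['tcp_pos'],s['tool_rot'],s['contact_force'])
c=capture('wrist');save(c,'st.png')
def show(c,x0,y0,r,bands):
    k=pts(c).reshape(-1,3);k=k[np.hypot(k[:,0]-x0,k[:,1]-y0)<r]
    for lo,hi in bands:
        j=k[(k[:,2]>lo)&(k[:,2]<hi)]
        if len(j):print(lo,len(j),((j.max(0)+j.min(0))/2).round(4),np.ptp(j,0).round(3),j[:,2].mean())
show(c,.564,.229,.045,((.115,.123),(.104,.112),(.097,.103),(.086,.095),(.079,.084),(.066,.075)))
for n in('wrist','top','scene'):
    print(n);show(c if n=='wrist' else capture(n),.394,.318,.02,((.019,.028),(.03,.04)))
E
python3 st.py
```

```text
[0.56331837 0.22820285 0.18323553] [-1.79861989e+02  2.89474261e-02  8.99913882e+01] [0.83943447 0.16037194 0.47175105]
0.115 288 [0.564  0.2291 0.1177] [0.011 0.012 0.005] 0.11827288599281423
0.104 1378 [0.5639 0.2288 0.1063] [0.03  0.031 0.005] 0.10654687744583571
0.097 95 [0.5639 0.2385 0.0999] [0.03  0.012 0.006] 0.10019129106629711
0.086 900 [0.5646 0.2298 0.0905] [0.042 0.039 0.009] 0.08877890633503227
0.079 64 [0.5647 0.243  0.0815] [0.038 0.013 0.005] 0.08136484391846183
0.066 2142 [0.5643 0.2278 0.0704] [0.061 0.06  0.009] 0.0696517099527471
wrist
0.019 703 [0.3942 0.318  0.0235] [0.039 0.039 0.009] 0.02157751044418594
0.03 229 [0.3951 0.3179 0.0331] [0.013 0.012 0.006] 0.03381101634765761
top
0.019 64 [0.3947 0.3199 0.0228] [0.036 0.031 0.008] 0.021946370186687412
0.03 12 [0.396  0.3159 0.0337] [0.006 0.009 0.006] 0.03449369938362773
scene
0.019 147 [0.3942 0.3181 0.0234] [0.038 0.038 0.009] 0.021859107148034903
0.03 31 [0.3928 0.3184 0.0342] [0.012 0.01  0.007] 0.034648076880982946
```

w50 is seated, with its knob top at 35 mm as expected. Next is w100.

>>> {"name": "play_rows", "arguments": {
  "steps": [
    {"x": 0.05,"y": 0.05,"z": 3,"twist": 0},
    {"x": 0.05,"y": 0.05,"z": 5.5,"twist": 0},
    {"x": 0.05,"y": 0.05,"z": 6.5,"twist": 0},
    {"x": 0.05,"y": 0.05,"z": 7.4,"twist": 0},
    {"x": 0.05,"y": 0.05,"z": 7.4,"twist": 0},
    {"x": 0.05,"y": 0.05,"z": 7.4,"twist": 0}
  ]
}}

```text
clock: 13.92
tcp_pos: [0.5648, 0.229, 0.1105]
tool_rot: [179.9, -0.0, 90.0]
contact_force: [-0.3, -0.0, 0.3]
opening: 0.0265
finger_force: 0.0
```

>>> {"name": "play_rows", "arguments": {
  "steps": [
    {"x": 0,"y": 0,"z": 0,"twist": 0},
    {"x": 0,"y": 0,"z": 0,"twist": 0},
    {"x": 0,"y": 0,"z": 0,"twist": 0},
    {"x": 0,"y": 0,"z": 0,"twist": 0}
  ],
  "claw": 1,
  "force": 30
}}

```text
clock: 14.42
tcp_pos: [0.5646, 0.229, 0.1101]
tool_rot: [180.0, -0.0, 90.0]
contact_force: [-1.4, -0.1, 3.0]
opening: 0.0106
finger_force: 30.0
```

>>> {"name": "play_rows", "arguments": {
  "steps": [
    {"x": 0,"y": 0,"z": -0.5,"twist": 0},
    {"x": 0,"y": 0,"z": -1.2,"twist": 0},
    {"x": 0,"y": 0,"z": -2,"twist": 0},
    {"x": 0,"y": 0,"z": -4,"twist": 0},
    {"x": 0,"y": 0,"z": -7,"twist": 0},
    {"x": 0,"y": 0,"z": -10,"twist": 0},
    {"x": 0,"y": 0,"z": -10,"twist": 0}
  ]
}}

```text
clock: 15.3
tcp_pos: [0.5652, 0.2291, 0.2121]
tool_rot: [179.7, -0.1, 90.0]
contact_force: [0.0, -0.2, -1.7]
opening: 0.0101
finger_force: 30.0
```

```bash
python3 st.py|head -7; python3 -c "
import cv2
cv2.imwrite('pics/w100.png',cv2.resize(cv2.imread('pics/st.png')[180:400,170:390],(440,440)))"
```

```text
[0.56520256 0.22909655 0.21209599] [ 1.79723795e+02 -5.36362077e-02  9.00049909e+01] [ 0.04075402 -0.23346239 -1.69207556]
0.097 207 [0.5647 0.2283 0.0998] [0.011 0.012 0.005] 0.1002573652432316
0.086 1971 [0.5647 0.2288 0.0904] [0.041 0.041 0.009] 0.08863260617528217
0.079 58 [0.5647 0.2429 0.0815] [0.038 0.013 0.005] 0.08168780339186062
0.066 1723 [0.5645 0.2291 0.0706] [0.06  0.057 0.009] 0.06963252576319438
wrist
0.019 574 [0.3941 0.3183 0.0232] [0.04  0.039 0.008] 0.02157314834727344
```

View pics/w100.png

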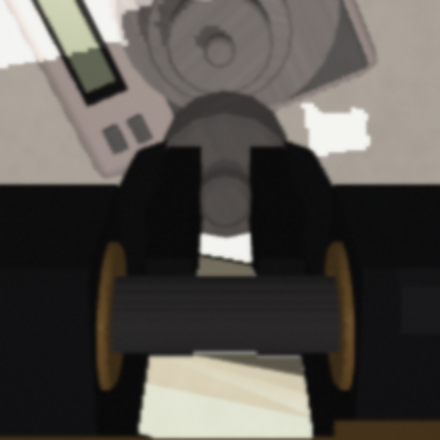

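>>> {"name": "play_rows", "arguments": {
  "steps": [
    {"x": 2,"y": -1,"z": 0,"twist": 0},
    {"x": 5,"y": -2.5,"z": 0,"twist": 0},
    {"x": 8,"y": -4,"z": 0,"twist": 0},
    {"x": 11,"y": -5.5,"z": 0,"twist": 0},
    {"x": 14,"y": -7,"z": 0,"twist": 0},
    {"x": 17,"y": -8.5,"z": 0,"twist": 0},
    {"x": 19,"y": -9.2,"z": 2,"twist": 0},
    {"x": 19.9,"y": -9.4,"z": 5,"twist": 0},
    {"x": 19.9,"y": -9.4,"z": 9,"twist": 0},
    {"x": 19.9,"y": -9.4,"z": 13,"twist": 0},
    {"x": 19.9,"y": -9.4,"z": 13,"twist": 0},
    {"x": 19.9,"y": -9.4,"z": 13,"twist": 0}
  ]
}}

```text
clock: 16.95
tcp_pos: [0.4708, 0.4283, 0.0805]
tool_rot: [179.9, -0.0, 90.0]
contact_force: [0.3, 0.3, -0.9]
opening: 0.0105
finger_force: 30.0
```

```bash
python3 chk.py c .471 .4282 .056; python3 -c "
import cv2
a=cv2.imread('pics/cwrist.png')[100:380,160:440];b=cv2.imread('pics/cscene.png')[250:390,130:270]
cv2.imwrite('pics/c.png',cv2.hconcat([cv2.resize(a,(400,400)),cv2.resize(b,(400,400))]))"
```

```text
[0.47083821 0.42830164 0.08053982] [ 1.79939227e+02 -3.69300530e-02  8.99985587e+01]
wrist case 4133 [0.4706 0.4304] [0.061  0.0564]
wrist weight 1683 [0.4571 0.413  0.0626] [0.4866 0.4442 0.0805]
scene case 579 [0.4682 0.4302] [0.0595 0.0579]
scene weight 144 [0.4551 0.4193 0.0627] [0.4813 0.4435 0.0801]
```

View pics/c.png

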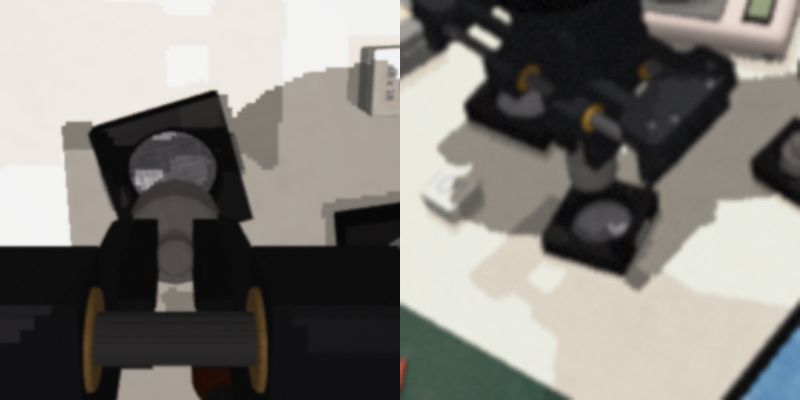

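w100 is lined up with case100's well. Lowering.

>>> {"name": "play_rows", "arguments": {
  "steps": [
    {"x": 0,"y": 0,"z": 1.5,"twist": 0},
    {"x": 0,"y": 0,"z": 2.7,"twist": 0},
    {"x": 0,"y": 0,"z": 3.4,"twist": 0},
    {"x": 0,"y": 0,"z": 4.1,"twist": 0},
    {"x": 0,"y": 0,"z": 4.7,"twist": 0},
    {"x": 0,"y": 0,"z": 5.1,"twist": 0},
    {"x": 0,"y": 0,"z": 5.4,"twist": 0},
    {"x": 0,"y": 0,"z": 5.4,"twist": 0}
  ]
}}

```text
clock: 18.05
tcp_pos: [0.4706, 0.428, 0.0261]
tool_rot: [180.0, -0.0, 90.0]
contact_force: [-1.7, -1.0, 1.9]
opening: 0.0108
finger_force: 30.0
```

>>> {"name": "play_rows", "arguments": {
  "steps": [
    {"x": 0,"y": 0,"z": 0.1,"twist": 0},
    {"x": 0,"y": 0,"z": 0.1,"twist": 0}
  ]
}}

```text
clock: 18.3
tcp_pos: [0.4706, 0.428, 0.026]
tool_rot: [179.9, -0.0, 90.0]
contact_force: [-3.3, -2.8, 8.9]
opening: 0.0105
finger_force: 30.0
```

>>> {"name": "play_rows", "arguments": {
  "steps": [
    {"x": 0,"y": 0,"z": 0,"twist": 0},
    {"x": 0,"y": 0,"z": 0,"twist": 0},
    {"x": 0,"y": 0,"z": 0,"twist": 0},
    {"x": 0,"y": 0,"z": -1,"twist": 0},
    {"x": 0,"y": 0,"z": -2,"twist": 0},
    {"x": 0,"y": 0,"z": -5,"twist": 0},
    {"x": 0,"y": 0,"z": -9,"twist": 0},
    {"x": 0,"y": 0,"z": -13,"twist": 0},
    {"x": -2,"y": 1,"z": -16,"twist": 0},
    {"x": -5,"y": 2.5,"z": -16,"twist": 0},
    {"x": -9,"y": 4.5,"z": -16,"twist": 0},
    {"x": -13,"y": 6.5,"z": -16,"twist": 0},
    {"x": -17,"y": 8.5,"z": -16,"twist": 0},
    {"x": -19.9,"y": 9.4,"z": -15,"twist": 0},
    {"x": -19.9,"y": 9.4,"z": -14,"twist": 0},
    {"x": -19.9,"y": 9.4,"z": -14,"twist": 0},
    {"x": -19.9,"y": 9.4,"z": -14,"twist": 0}
  ],
  "claw": 0.4
}}

```text
clock: 20.42
tcp_pos: [0.5642, 0.23, 0.1653]
tool_rot: [180.0, -0.0, 90.1]
contact_force: [-0.2, -0.0, 0.4]
opening: 0.0264
finger_force: 0.0
```

```bash
sed -i "s/print(n);show.*/print(n);c=capture(n);[show(c,x,y,.02,((.0205,.028),(.03,.044))) for x,y in((.394,.318),(.471,.428),(.5825,.379),(.4055,.213))]/" st.py; python3 st.py
```

```text
[0.56416509 0.23004344 0.16526694] [ 1.79966554e+02 -1.66507056e-02  9.00841368e+01] [-0.23465717 -0.03723971  0.44735628]
0.097 291 [0.5644 0.2285 0.0998] [0.011 0.012 0.005] 0.1002912036222626
0.086 2758 [0.5647 0.2284 0.0905] [0.041 0.042 0.009] 0.08862200354598211
0.079 97 [0.5649 0.2427 0.0815] [0.038 0.013 0.005] 0.08154642580194212
0.066 2405 [0.5643 0.2276 0.0705] [0.06  0.061 0.009] 0.06966646848283833
wrist
0.0205 557 [0.3934 0.3217 0.0242] [0.028 0.031 0.007] 0.022486996545636864
0.03 259 [0.3956 0.318  0.0333] [0.012 0.012 0.007] 0.033931359763533994
top
0.0205 45 [0.3936 0.3211 0.0238] [0.033 0.029 0.007] 0.02260277489031068
0.03 14 [0.3973 0.3159 0.0353] [0.008 0.008 0.007] 0.03470725816809742
0.0205 57 [0.4718 0.4263 0.0243] [0.029 0.031 0.007] 0.023422209245021162
0.03 15 [0.4723 0.4259 0.0354] [0.009 0.011 0.007] 0.03504435355575091
scene
0.0205 94 [0.3933 0.3176 0.0236] [0.037 0.037 0.006] 0.022954215686349692
0.03 32 [0.3932 0.3189 0.0344] [0.011 0.01  0.006] 0.0346915299617445
0.0205 153 [0.4692 0.4273 0.0237] [0.031 0.031 0.006] 0.02326073966492875
0.03 35 [0.4697 0.428  0.0337] [0.011 0.01  0.007] 0.0343105436200432
```

>>> {"name": "play_rows", "arguments": {
  "steps": [
    {"x": -0.05,"y": 0.02,"z": 3,"twist": 0},
    {"x": -0.05,"y": 0.02,"z": 5.5,"twist": 0},
    {"x": -0.05,"y": 0.02,"z": 6.5,"twist": 0},
    {"x": -0.05,"y": 0.02,"z": 7.4,"twist": 0},
    {"x": -0.05,"y": 0.02,"z": 7.4,"twist": 0},
    {"x": -0.05,"y": 0.02,"z": 7.4,"twist": 0}
  ]
}}

```text
clock: 21.38
tcp_pos: [0.5651, 0.2285, 0.0915]
tool_rot: [179.9, -0.0, 90.0]
contact_force: [0.2, 1.0, -0.4]
opening: 0.0263
finger_force: 0.0
```

>>> {"name": "play_rows", "arguments": {
  "steps": [
    {"x": 0,"y": 0,"z": 0,"twist": 0},
    {"x": 0,"y": 0,"z": 0,"twist": 0},
    {"x": 0,"y": 0,"z": 0,"twist": 0},
    {"x": 0,"y": 0,"z": 0,"twist": 0}
  ],
  "claw": 1,
  "force": 40
}}

```text
clock: 21.88
tcp_pos: [0.5647, 0.2285, 0.0912]
tool_rot: [180.0, -0.0, 90.0]
contact_force: [-1.7, -0.3, 3.6]
opening: 0.0103
finger_force: 40.0
```

>>> {"name": "play_rows", "arguments": {
  "steps": [
    {"x": 0,"y": 0,"z": -0.5,"twist": 0},
    {"x": 0,"y": 0,"z": -1.2,"twist": 0},
    {"x": 0,"y": 0,"z": -2,"twist": 0},
    {"x": 0,"y": 0,"z": -4,"twist": 0},
    {"x": 0,"y": 0,"z": -7,"twist": 0},
    {"x": 0,"y": 0,"z": -10,"twist": 0},
    {"x": 0,"y": 0,"z": -11,"twist": 0},
    {"x": 0,"y": 0,"z": -11,"twist": 0}
  ]
}}

```text
clock: 22.88
tcp_pos: [0.5646, 0.2284, 0.2007]
tool_rot: [180.0, -0.0, 90.0]
contact_force: [-0.5, 0.1, -3.0]
opening: 0.0101
finger_force: 40.0
```

```bash
python3 st.py|head -5; python3 -c "
import cv2
cv2.imwrite('pics/w200.png',cv2.resize(cv2.imread('pics/st.png')[180:400,170:390],(440,440)))"
```

```text
[0.56464008 0.22839077 0.20074464] [ 1.79976472e+02 -3.52459317e-03  9.00022314e+01] [-0.45901553  0.08978595 -3.04556953]
0.079 195 [0.5643 0.2277 0.0811] [0.011 0.011 0.004] 0.08135473898291669
0.066 3489 [0.5646 0.2324 0.0691] [0.06  0.051 0.006] 0.06964261826183095
wrist
0.0205 439 [0.3961 0.318  0.0242] [0.022 0.022 0.007] 0.022442939135169867
```

View pics/w200.png

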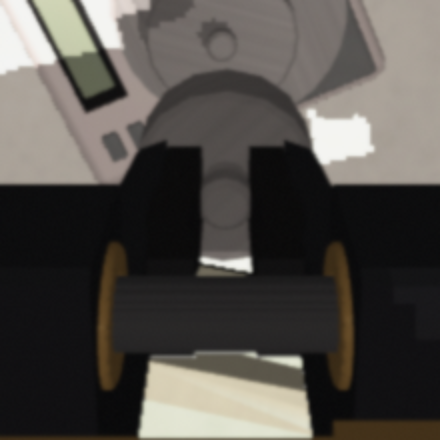

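>>> {"name": "play_rows", "arguments": {
  "steps": [
    {"x": 2,"y": 0.2,"z": 0,"twist": 0.15},
    {"x": 4,"y": 0.5,"z": 0,"twist": 0.32},
    {"x": 6,"y": 0.8,"z": 0,"twist": 0.49},
    {"x": 8,"y": 1.1,"z": 0,"twist": 0.66},
    {"x": 10,"y": 1.4,"z": 0,"twist": 0.83},
    {"x": 12,"y": 1.6,"z": 0,"twist": 1.0},
    {"x": 14,"y": 1.8,"z": 0,"twist": 1.15},
    {"x": 15,"y": 1.8,"z": 2,"twist": 1.22},
    {"x": 15,"y": 1.8,"z": 5,"twist": 1.22},
    {"x": 15,"y": 1.8,"z": 9,"twist": 1.22},
    {"x": 15,"y": 1.8,"z": 12,"twist": 1.22},
    {"x": 15,"y": 1.8,"z": 12,"twist": 1.22},
    {"x": 15,"y": 1.8,"z": 12,"twist": 1.22}
  ]
}}

```text
clock: 24.7
tcp_pos: [0.5832, 0.3786, 0.0819]
tool_rot: [-180.0, -0.1, 20.1]
contact_force: [-0.0, -0.2, -2.3]
opening: 0.0101
finger_force: 40.0
```

```bash
python3 chk.py b .5823 .3788 .066; python3 -c "
import cv2
a=cv2.imread('pics/bwrist.png')[100:380,160:440];b=cv2.imread('pics/bscene.png')[220:360,110:250]
cv2.imwrite('pics/b.png',cv2.hconcat([cv2.resize(a,(400,400)),cv2.resize(b,(400,400))]))"
```

```text
[0.58323837 0.37863295 0.081887  ] [-1.79995928e+02 -9.68618223e-02  2.00992512e+01]
wrist case 4675 [0.5842 0.3802] [0.0689 0.0663]
wrist weight 3110 [0.5633 0.3631 0.0639] [0.6051 0.3996 0.0819]
scene case 547 [0.5805 0.3797] [0.0691 0.0682]
scene weight 229 [0.5608 0.3593 0.0639] [0.5887 0.4002 0.0818]
```

View pics/b.png

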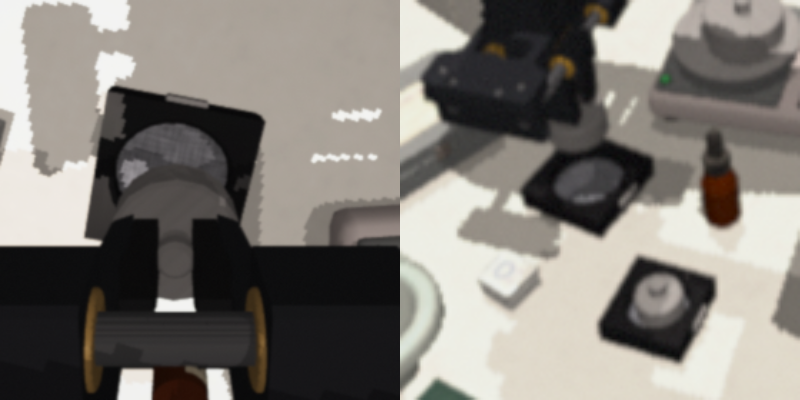

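w100 stands seated in its case, seen at right. w200's well is about 1 mm further in +y, so I'll shift that much and lower.

>>> {"name": "play_rows", "arguments": {
  "steps": [
    {"x": 0,"y": -0.08,"z": 1.5,"twist": 0},
    {"x": 0,"y": -0.08,"z": 2.7,"twist": 0},
    {"x": 0,"y": -0.08,"z": 3.5,"twist": 0},
    {"x": 0,"y": -0.08,"z": 4.2,"twist": 0},
    {"x": 0,"y": -0.08,"z": 4.8,"twist": 0},
    {"x": 0,"y": -0.08,"z": 5.2,"twist": 0},
    {"x": 0,"y": -0.08,"z": 5.5,"twist": 0},
    {"x": 0,"y": -0.08,"z": 5.5,"twist": 0}
  ]
}}

```text
clock: 25.8
tcp_pos: [0.5825, 0.3792, 0.0262]
tool_rot: [180.0, -0.0, 20.1]
contact_force: [-1.3, -0.5, 0.1]
opening: 0.0103
finger_force: 40.0
```

>>> {"name": "play_rows", "arguments": {
  "steps": [
    {"x": 0,"y": 0,"z": 0.1,"twist": 0},
    {"x": 0,"y": 0,"z": 0.1,"twist": 0}
  ]
}}

```text
clock: 26.05
tcp_pos: [0.5826, 0.3792, 0.0262]
tool_rot: [180.0, -0.1, 20.1]
contact_force: [-3.0, -1.2, 7.0]
opening: 0.01
finger_force: 40.0
```

>>> {"name": "play_rows", "arguments": {
  "steps": [
    {"x": 0,"y": 0,"z": 0,"twist": 0},
    {"x": 0,"y": 0,"z": 0,"twist": 0},
    {"x": 0,"y": 0,"z": 0,"twist": 0},
    {"x": 0,"y": 0,"z": -1,"twist": 0},
    {"x": 0,"y": 0,"z": -2,"twist": 0},
    {"x": 0,"y": 0,"z": -5,"twist": 0},
    {"x": 0,"y": 0,"z": -9,"twist": 0},
    {"x": 0,"y": 0,"z": -13,"twist": -0.1},
    {"x": -1,"y": 2,"z": -16,"twist": -0.27},
    {"x": -2,"y": 4,"z": -16,"twist": -0.44},
    {"x": -3,"y": 6,"z": -16,"twist": -0.61},
    {"x": -4,"y": 8,"z": -16,"twist": -0.78},
    {"x": -5,"y": 10,"z": -16,"twist": -0.95},
    {"x": -6,"y": 12,"z": -16,"twist": -1.12},
    {"x": -6.9,"y": 13.6,"z": -15,"twist": -1.22},
    {"x": -6.9,"y": 13.6,"z": -13,"twist": -1.22},
    {"x": -6.9,"y": 13.6,"z": -12.4,"twist": -1.22},
    {"x": -6.9,"y": 13.6,"z": -12.4,"twist": -1.22}
  ],
  "claw": 0.4
}}

```text
clock: 28.3
tcp_pos: [0.5644, 0.2279, 0.1492]
tool_rot: [180.0, -0.0, 90.0]
contact_force: [1.0, -0.8, 0.6]
opening: 0.0265
finger_force: 0.0
```

```bash
python3 st.py
```

```text
[0.56443525 0.22791767 0.14918913] [ 1.79981873e+02 -3.24531089e-03  9.00080984e+01] [ 0.99356617 -0.81450963  0.59596498]
0.079 283 [0.5642 0.2275 0.0814] [0.012 0.012 0.005] 0.08134524343472037
0.066 6130 [0.5645 0.2276 0.069 ] [0.06  0.061 0.006] 0.06967494760985707
wrist
0.0205 637 [0.3944 0.3179 0.0242] [0.036 0.023 0.007] 0.02251043975717445
0.03 299 [0.3959 0.3179 0.0334] [0.012 0.011 0.007] 0.03380385902636549
0.0205 412 [0.5824 0.3628 0.0234] [0.03  0.007 0.006] 0.023501625322682317
top
0.0205 43 [0.3934 0.3175 0.0238] [0.034 0.036 0.007] 0.023168154712263224
0.03 14 [0.3973 0.3159 0.0352] [0.008 0.008 0.008] 0.03489663947451534
0.0205 64 [0.4705 0.4241 0.024 ] [0.032 0.031 0.007] 0.023415452291134314
0.03 13 [0.4723 0.4261 0.0342] [0.009 0.012 0.008] 0.03351099345778508
0.0205 107 [0.5825 0.3779 0.0243] [0.038 0.037 0.007] 0.023783598505394975
0.03 16 [0.5843 0.3776 0.0346] [0.012 0.012 0.008] 0.034532579643322056
scene
0.0205 91 [0.3938 0.3166 0.024 ] [0.039 0.035 0.007] 0.023331535176150792
0.03 32 [0.3932 0.3174 0.035 ] [0.011 0.013 0.007] 0.034787105479885706
0.0205 155 [0.4715 0.4268 0.0236] [0.035 0.031 0.006] 0.023199211847853445
0.03 35 [0.4695 0.4279 0.0339] [0.011 0.011 0.008] 0.03426697981952222
0.0205 204 [0.582  0.3794 0.0242] [0.038 0.039 0.007] 0.024153278622274423
0.03 30 [0.5805 0.3793 0.035 ] [0.012 0.013 0.007] 0.03533541177985971
```

w200 is seated. Now w500: the TCP goes from 0.149 to 0.072, with a 55 N grip.

>>> {"name": "play_rows", "arguments": {
  "steps": [
    {"x": 0,"y": 0,"z": 3,"twist": 0},
    {"x": 0,"y": 0,"z": 5.5,"twist": 0},
    {"x": 0,"y": 0,"z": 6.8,"twist": 0},
    {"x": 0,"y": 0,"z": 7.7,"twist": 0},
    {"x": 0,"y": 0,"z": 7.7,"twist": 0},
    {"x": 0,"y": 0,"z": 7.7,"twist": 0}
  ]
}}

```text
clock: 29.25
tcp_pos: [0.5647, 0.2278, 0.0725]
tool_rot: [179.9, -0.0, 90.0]
contact_force: [0.1, 0.4, 1.0]
opening: 0.0269
finger_force: 0.0
```

>>> {"name": "play_rows", "arguments": {
  "steps": [
    {"x": 0,"y": 0,"z": 0,"twist": 0},
    {"x": 0,"y": 0,"z": 0,"twist": 0},
    {"x": 0,"y": 0,"z": 0,"twist": 0},
    {"x": 0,"y": 0,"z": 0,"twist": 0}
  ],
  "claw": 1,
  "force": 55
}}

```text
clock: 29.75
tcp_pos: [0.5642, 0.2277, 0.0722]
tool_rot: [180.0, -0.0, 90.0]
contact_force: [-2.1, -0.5, 5.1]
opening: 0.01
finger_force: 55.0
```

>>> {"name": "play_rows", "arguments": {
  "steps": [
    {"x": 0,"y": 0,"z": -0.3,"twist": 0},
    {"x": 0,"y": 0,"z": -0.8,"twist": 0},
    {"x": 0,"y": 0,"z": -1.5,"twist": 0},
    {"x": 0,"y": 0,"z": -3,"twist": 0},
    {"x": 0,"y": 0,"z": -5,"twist": 0},
    {"x": 0,"y": 0,"z": -7,"twist": 0},
    {"x": 0,"y": 0,"z": -7,"twist": 0}
  ]
}}

```text
clock: 30.62
tcp_pos: [0.5651, 0.2279, 0.1439]
tool_rot: [179.8, -0.0, 90.0]
contact_force: [0.7, -0.7, -4.2]
opening: 0.0096
finger_force: 55.0
```

>>> {"name": "play_rows", "arguments": {
  "steps": [
    {"x": -0.1,"y": -1.5,"z": 0,"twist": 0},
    {"x": -0.3,"y": -4,"z": 0,"twist": 0},
    {"x": -0.6,"y": -7,"z": 0,"twist": 0},
    {"x": -0.9,"y": -10,"z": 0,"twist": 0},
    {"x": -1.2,"y": -13,"z": 0,"twist": 0},
    {"x": -1.4,"y": -15,"z": 0.5,"twist": 0},
    {"x": -1.4,"y": -15.9,"z": 2,"twist": 0},
    {"x": -1.4,"y": -15.9,"z": 4,"twist": 0},
    {"x": -1.4,"y": -15.9,"z": 5.8,"twist": 0},
    {"x": -1.4,"y": -15.9,"z": 5.8,"twist": 0},
    {"x": -1.4,"y": -15.9,"z": 5.8,"twist": 0}
  ]
}}

```text
clock: 32.0
tcp_pos: [0.4056, 0.2138, 0.0842]
tool_rot: [180.0, -0.0, 90.0]
contact_force: [-0.5, -0.9, -4.7]
opening: 0.0097
finger_force: 55.0
```

```bash
python3 chk.py a .4056 .2133 .08; python3 -c "
import cv2
a=cv2.imread('pics/awrist.png')[100:380,160:440];b=cv2.imread('pics/ascene.png')[200:340,220:360]
cv2.imwrite('pics/a.png',cv2.hconcat([cv2.resize(a,(400,400)),cv2.resize(b,(400,400))]))"
```

```text
[0.40560377 0.2137891  0.0842121 ] [ 1.79961592e+02 -6.85701400e-03  9.00017850e+01]
wrist case 4293 [0.4039 0.2252] [0.0843 0.0566]
wrist weight 7046 [0.3765 0.1894 0.0662] [0.4368 0.2443 0.0842]
scene case 512 [0.4109 0.2125] [0.1004 0.0832]
scene weight 434 [0.3748 0.1832 0.0663] [0.4354 0.2458 0.0842]
```

View pics/a.png

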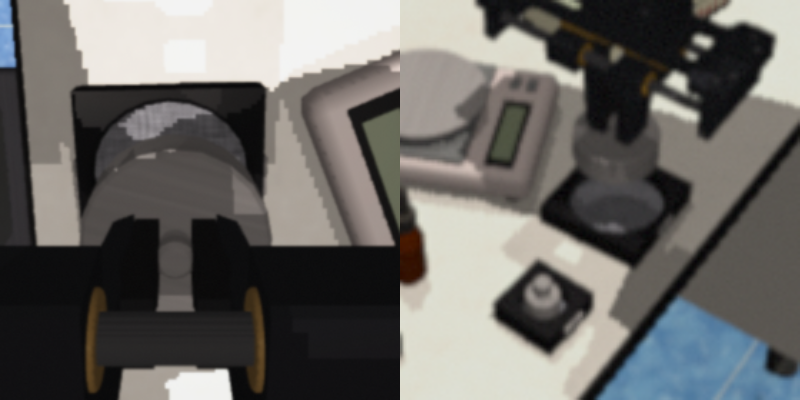

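w50 is seated at right. w500 is over case500's well, within about 1 mm. Lowering.

>>> {"name": "play_rows", "arguments": {
  "steps": [
    {"x": 0,"y": -0.05,"z": 1.5,"twist": 0},
    {"x": 0,"y": -0.05,"z": 2.7,"twist": 0},
    {"x": 0,"y": -0.05,"z": 3.5,"twist": 0},
    {"x": 0,"y": -0.05,"z": 4.2,"twist": 0},
    {"x": 0,"y": -0.05,"z": 4.8,"twist": 0},
    {"x": 0,"y": -0.05,"z": 5.2,"twist": 0},
    {"x": 0,"y": -0.05,"z": 5.5,"twist": 0},
    {"x": 0,"y": -0.05,"z": 5.5,"twist": 0}
  ]
}}

```text
clock: 33.1
tcp_pos: [0.405, 0.2138, 0.0292]
tool_rot: [180.0, -0.0, 90.0]
contact_force: [-1.4, -0.4, 2.1]
opening: 0.0097
finger_force: 55.0
```

>>> {"name": "play_rows", "arguments": {
  "steps": [
    {"x": 0,"y": 0,"z": 0.1,"twist": 0},
    {"x": 0,"y": 0,"z": 0.1,"twist": 0}
  ]
}}

```text
clock: 33.35
tcp_pos: [0.4051, 0.2138, 0.029]
tool_rot: [179.9, -0.0, 90.0]
contact_force: [-3.4, -2.7, 15.9]
opening: 0.0098
finger_force: 55.0
```

Seated. Releasing, raising and verifying.

>>> {"name": "play_rows", "arguments": {
  "steps": [
    {"x": 0,"y": 0,"z": 0,"twist": 0},
    {"x": 0,"y": 0,"z": 0,"twist": 0},
    {"x": 0,"y": 0,"z": 0,"twist": 0},
    {"x": 0,"y": 0,"z": -1,"twist": 0},
    {"x": 0,"y": 0,"z": -2,"twist": 0},
    {"x": 0,"y": 0,"z": -5,"twist": 0},
    {"x": 0,"y": 0,"z": -9,"twist": 0},
    {"x": 0,"y": 0,"z": -13,"twist": 0},
    {"x": 0,"y": 0,"z": -17,"twist": 0},
    {"x": 0,"y": 0,"z": -20,"twist": 0},
    {"x": 0,"y": 0,"z": -20,"twist": 0},
    {"x": 0,"y": 0,"z": -20,"twist": 0}
  ],
  "claw": 0.4
}}

```text
clock: 34.85
tcp_pos: [0.4043, 0.2136, 0.2272]
tool_rot: [-179.9, 0.0, 90.0]
contact_force: [1.0, -0.7, -0.3]
opening: 0.0265
finger_force: 0.0
```

Run:
```python
from h import *
print(readout.get_state()['tcp_pos'])
for n in('wrist','scene'):
    c=capture(n);k=pts(c).reshape(-1,3);print(n)
    for x,y,h in((.394,.318,.035),(.471,.428,.035),(.5825,.379,.036),(.4055,.213,.039)):
        j=k[(np.hypot(k[:,0]-x,k[:,1]-y)<.015)&(abs(k[:,2]-h)<.003)]
        if len(j):print(x,len(j),((j.max(0)+j.min(0))/2).round(4),j[:,2].max())
    for x,y in((.492,.34),(.566,.469)):
        j=k[(np.hypot(k[:,0]-x,k[:,1]-y)<.025)&(k[:,2]>.013)&(k[:,2]<.1)];print('by',len(j),j.mean(0).round(3),j[:,2].max())
    a=c['image'] if n=='wrist' else np.hstack([a,c['image']])
save(None,'end.png',cv2.resize(a,(800,300)))
```

```text
[0.404325   0.21359812 0.2271665 ]
wrist
0.394 152 [0.3953 0.3179 0.0349] 0.03764312464244
0.4055 123 [0.4063 0.2134 0.0385] 0.04062081143934689
by 1201 [0.488 0.34  0.053] 0.08607429270504115<stdin>:9: RuntimeWarning: Mean of empty slice.
  ret = um.true_divide(
Traceback (most recent call last):
ValueError: zero-size array to reduction operation maximum which has no identity
```

I've used my 14 pictures, so the final check is numeric, from the scene and top cameras.

Run:
```python
from h import *
for n in('scene','top'):
    c=capture(n);k=pts(c).reshape(-1,3);print(n)
    for x,y,h in((.394,.318,.035),(.471,.428,.035),(.5825,.379,.036),(.4055,.213,.039)):
        j=k[(np.hypot(k[:,0]-x,k[:,1]-y)<.015)&(abs(k[:,2]-h)<.003)]
        print(x,len(j),((j.max(0)+j.min(0))/2).round(4) if len(j) else '')
    for x,y in((.492,.34),(.566,.469)):
        j=k[(np.hypot(k[:,0]-x,k[:,1]-y)<.03)&(k[:,2]>.013)&(k[:,2]<.1)];print('by',len(j),((j.max(0)+j.min(0))/2).round(4) if len(j) else '',j[:,2].max() if len(j) else '')
```

```text
scene
0.394 29 [0.3934 0.3179 0.035 ]
0.471 32 [0.4699 0.4279 0.0348]
0.5825 26 [0.5807 0.3794 0.035 ]
0.4055 22 [0.4038 0.2139 0.0391]
by 312 [0.4883 0.3453 0.0502] 0.08692492761694602
by 211 [0.5637 0.47   0.0173] 0.02139890723455468
top
0.394 0 
0.471 12 [0.4737 0.4271 0.0345]
0.5825 13 [0.5843 0.377  0.0362]
0.4055 0 
by 75 [0.4929 0.3414 0.0536] 0.09373411837366605
by 98 [0.5665 0.468  0.0193] 0.02549507924779182
```

All four weights are at seated height and centred, and neither bystander has moved. Handing in.

```bash
python3 -c "
from workcell import job_done
print(job_done())"
```

```text
the job is handed in; nothing more can be done
None
```

All four weights stand upright in their own cases, lowered in rather than dropped, with the cover glass box and dropper bottle untouched; I handed the job in at about 35 s, with the last check made from camera depth readings rather than a picture.

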